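# Dial open the locked bangle drawer

### The arm

A 6-joint arm with a two-finger parallel gripper is mounted at the origin on the work surface. World frame = base frame: x ahead of the robot, y to its left, z up, the work surface at z = 0. Lengths are in m, angles in rad, forces in N, time in s.
With the tool pointing down it reaches from about 0.275 to 0.975 m from the base axis. Payload 8.4 kg.
Tool frame: the origin (TCP) lies midway between the tips of the shut fingers; the grasp point (between the pads) lies 19 mm behind it; z points along the fingers, y is the line along which they close (so a half turn about z gives the same grasp; the last joint's range is limited). The gripper opens to 92 mm and grips with 3 to 60 N. Pads are 20 mm wide; open, the fingers measure 128 mm over their backs; the gripper's body (75 mm by 189 mm) begins 69 mm behind the grasp point.
Start: joints at [-1.315, 0.353, 1.633, -0, 1.155, -0.002], TCP at [0.159, -0.604, 0.215] pointing down, gripper open.
Joint ranges: [-2.63, 2.63], [-0.92, 2.1], [0.06, 2.66], [-1.3, 4.44], [0, 2.69], [-3.02, 3.02]. Speed limits (rad/s): [2.22, 2.22, 2.79, 3.14, 3.14, 3.14].

### API

Orientations are given as a rotation vector (axis times angle).
In Python, from station import r gives the robot as it stands.
- The arm moves only by the tool drive_tool, never from a script. Its argument "increments" is a list of rows, each an object with "hand": the opening, from -1 (shut) to 1 (fully open); "offset": the shift along the tool's x, y, z in cm, a list of three; "turn": the turn, a rotation vector about the tool's x, y, z in rad, a list of three. In form: [{"hand": hand, "offset": [tx, ty, tz], "turn": [ax, ay, az]}, ...]. A call has 1 to 20 rows; each row is the pose to reach, as a shift and turn from the pose commanded when the call began, along the tool's axes at that moment; what a row does not reach only later rows make up. A row lasts 1/12 s, in which the tool goes at most 41.7 mm and 7.16 degrees, less where a joint would pass 70% of its speed; a pose out of reach is approached as far as the arm can. A call with a gripper value outside its range is refused whole. The fingers move at their own pace and stop on an object; "newtons" is the grip in N (left out, the last holds). Time passes only in rows, so rows that repeat a pose let the fingers close. It gives the time, the measured TCP pose, the force, the opening and the grip force at its end, in the units of the state.
- r.state(): the state, without advancing time (a new reading comes with each control period).
- r.read_camera(name): name is "scene" or "top" or "wrist"; returns a dict with "frame" (400x640x3 uint8, red, green, blue), "K" (3x3 intrinsics, pixels), "distortion" ([k1, k2, p1, p2, k3] as OpenCV has them; the pictures are not rectified), "R" (3x3) and "t" (3): a world point X has camera coordinates R X + t. Camera axes: x right, y down, z forward; pixel columns grow to the right and rows downward; lengths in m; the calibration is good to about 2 mm. A picture is of the moment at which its call begins. There is no depth.
- r.sign_off(): hands the job in; it is judged then, once.
The state is a dict: "t": time; "joints": joint angles; "joint_vel": joint speeds; "tau": joint torques, N m; "tcp_pos": TCP position; "orientation": TCP orientation; "ft_force": force on the tool from outside, world axes, zero at the start; "ft_torque": the same for the moment, N m; "gripper_width": finger opening in m; "gripper_force": force on a finger pad.
Only numpy, scipy, OpenCV 4.12 (cv2) and the standard library are available. Lean on these libraries where they do the work, as an engineer would, in place of code of your own. Each camera call takes 0.05 s, during which the arm holds its last target. There are 200 camera calls.

### The job

Open the locked bangle drawer by the dial on top of its chest: turn the dial clockwise to 7 (the red dot) and pause there, back anticlockwise to 5 (the blue dot) and pause, then clockwise again, past the red dot, gently, until you feel it come up against its stop; never force the lock, neither the dial against its stop nor the drawer while it is still locked. Then draw the drawer about halfway out, with the bangles still lying in it, and let go, leaving everything else on the counter where it stands.

Things in the scene. Friction and masses are not known exactly. Their poses are not given: they have to be found in the camera images.
- chest: Low wooden chest, fixed to the counter, 200 (x) x 300 (y) x 80 high; origin at the centre of its underside, its -x side is the drawer front (which stands 8 mm proud, at x = -108), z up.
- lock: The dial's square steel plate, 112 x 112 x 3 mm, fixed on the middle of the chest's top (underside 80 mm over the counter), axes as the chest's; origin at the centre of its underside. Eleven black ticks, numbers 1 to 11, stand round the dial 15 degrees apart, running clockwise seen from above; the long tick is 5 and lies towards the plate's +x (away from the drawer front).
- red_dot (a point): Red dot 7 mm across outside tick 7, on the plate's top, 51.5 mm from the dial's axis.
- blue_dot (a point): Blue dot 7 mm across outside tick 5, on the plate's top, 51.5 mm from the dial's axis.
- dial_pointer (a point): Outer end of the dial's white pointer line, on its disc, 36 mm from the axis; turns with the dial. Inside the chest the dial carries the lock's works: a stop 28 mm from the axis and a catch for the drawer. They bear up to 10 N, which is about 0.4 N m on the dial at its stop (its friction included) or 10 N on the locked drawer.
- dial (a joint): Dial angle in rad, growing clockwise from above: number n at (n - 5) x 0.2618: 7 is 0.524. Friction, about 0.15 N m; stays where left. Clockwise it meets a hard stop, different from lock to lock, somewhere between 0.75 and 1.45 (number 8 to 10 1/2). The drawer is free only with the dial at that stop (within about 0.06 rad).
- dial_grip (a point): Centre of the top face of the dial's grip bar, on the dial's axis, 111 mm over the counter; the bar is black, 50 long, 13 wide, 22 high, rounded, on a dark disc 36 mm in radius and 6 thick whose top is 89 mm over the counter. Its x axis runs along the bar to the end with the white pointer line.
- drawer (a joint): How far the drawer is drawn out towards the chest's -x, in m: 0 shut, 0.15 fully out. While locked it has about 2 mm of play, then stops dead. It runs with about 1.5 N of friction and stays where it is left.
- drawer_handle (a point): Middle of the brass handle bar of the drawer: a round bar 10 mm thick, 90 mm long along the chest's y, its axis 35 mm in front of the drawer front and 50 mm over the counter, open from above; moves with the drawer.
- drawer_in (a point): Point on the drawer's floor (14 mm over the counter), 53 mm behind the inside of the drawer's front, midway across; moves with the drawer.
- gold_bangle: Gold-plated bangle lying in the drawer, 68 mm across, 8 high; origin at the centre of its underside.
- pink_bangle: Pink glass bangle lying in the drawer, 66 mm across, 8 high; origin at the centre of its underside.
- kada: Red lac bangle lying on the chest's top beside or behind the dial plate, 72 mm across, 16 high; origin at the centre of its underside. Leave alone.
- mirror: Brass hand mirror lying on the counter, 215 long along its x, disc 110 across, 8 thick; origin in its underside, 30 mm from the disc's centre. Leave alone.
- tin: Tin trinket box with blue lid, 94 x 69 x 50 high; origin at the centre of its underside. Leave alone.
- stack: Stack of six green and orange bangles, 68 mm across, 48 high; origin at the centre of its underside. Leave alone.
- sizer: Wooden bangle sizing cone, 80 mm across at the foot, 120 high; origin at the centre of its underside. Leave alone.

How it is judged:
On the way, in this order (a step that is already met when the one before it is completed fails the run):
1. the dial rests at 7, the red dot (within 0.1 rad) for 0.3 s (value of joint dial between 0.424 and 0.624 rad and velocity of joint dial between -0.15 and 0.15 rad/s), for 0.3 s.
2. then at 5, the blue dot (within 0.1 rad) for 0.3 s (value of joint dial between -0.1 and 0.1 rad and velocity of joint dial between -0.15 and 0.15 rad/s), for 0.3 s.
3. then, with the dial turned clockwise to where its gate frees the drawer, the drawer comes out by more than 30 mm (value of joint drawer above 0.03 m and value of joint dial above 0.65 rad), for 0.1 s.
At the end, for the whole second after the job is handed in: The drawer stands 50 to 100 mm out and still, both bangles lie on the drawer's floor, the other things stand within 20 mm of where they were, and the robot touches nothing (value of joint drawer between 0.05 and 0.1 m and velocity of joint drawer between -0.01 and 0.01 m/s and horizontal distance between each of gold_bangle, pink_bangle and drawer_in below 0.115 m and height (world z) of each of gold_bangle, pink_bangle below 0.035 m and distance of each of kada, mirror, tin, stack, sizer from where it was at the start of the episode below 0.02 m).
It fails at once if the lock is forced: more than 10 N between the lock's works and the chest or drawer (dial driven against its stop, or the drawer pulled while locked) (contact force between lock and chest above 10 N).
It fails at once if the red kada, mirror, tin, bangle stack or sizing cone is knocked away by more than 20 mm (distance of any of kada, mirror, tin, stack, sizer from where it was at the start of the episode above 0.02 m).
It also fails if it takes over 72 s, if anything falls off the work surface, if the arm or the gripper's body presses on something with over 40 N, if the wrist force passes 120 N, or if a joint passes its speed limit or range.

## Working session

There is one attempt and no reset: what is moved stays moved. The work goes in short steps, Python scripts to look and compute and a tool call to move; the robot and the scene stay as the last step left them, time stands still between calls to the robot, and variables do not carry over. Pictures are saved under pics/ and viewed, at most 10 in all, crops included, and the job is handed in when it is done.

Besides the shell and the picture viewer there is one more tool, called after "Call:" as a command line: name --argument value ..., lists and objects as JSON in quotes. drive_tool: Moves the arm, as the interface text tells. Its arguments: {"type":"object","properties":{"increments":{"type":"array"},"newtons":{"type":"number"}},"required":["increments"]}

```bash
mkdir -p pics; cat > h.py <<'E'
import numpy as np, cv2
from station import r
from scipy.spatial.transform import Rotation as Ro
def cam(n,save=None):
    c=r.read_camera(n)
    c={k:(np.array(v) if k!='frame' else v) for k,v in c.items()}
    if save: cv2.imwrite('pics/'+save,c['frame'][:,:,::-1])
    return c
def ray(c,uv):
    p=cv2.undistortPoints(np.array([[uv]],float),c['K'],c['distortion'])[0,0]
    d=c['R'].T@np.array([p[0],p[1],1]); return -c['R'].T@c['t'],d/np.linalg.norm(d)
def onz(c,uv,z):
    o,d=ray(c,uv); return o+d*(z-o[2])/d[2]
def tri(obs):
    A=0;b=0
    for c,uv in obs:
        o,d=ray(c,uv);P=np.eye(3)-np.outer(d,d);A=A+P;b=b+P@o
    return np.linalg.solve(A,b)
def proj(c,X):
    return cv2.projectPoints(np.array([X],float),cv2.Rodrigues(c['R'])[0],c['t'],c['K'],c['distortion'])[0][0,0]
E
python3 - <<'E'
from h import *
a=cam('top','top0.png');b=cam('scene','scene0.png')
cv2.imwrite('pics/both.png',cv2.resize(np.vstack([a['frame'],b['frame']])[:,:,::-1],(480,600)))
s=r.state();print(s)
E
```

```text
{'t': 0.1, 'joints': array([-1.31538688e+00,  3.53584880e-01,  1.63402912e+00, -1.72102415e-06,
        1.15520500e+00, -2.41565715e-03]), 'joint_vel': array([-0.00020794, -0.00181269, -0.00231475,  0.00229263,  0.00024732,
       -0.00072263]), 'tau': array([ 1.36977815e-03, -5.94902945e+01, -3.34928298e+01,  6.98853959e-02,
        1.82920805e-02, -3.27912289e-05]), 'tcp_pos': array([ 0.15924226, -0.60392666,  0.21394814]), 'orientation': array([-3.11431818e+00, -4.03714649e-01,  2.45385411e-04]), 'ft_force': array([0.05433372, 0.39370576, 0.23155528]), 'ft_torque': array([-0.03110607,  0.00541002,  0.00898194]), 'gripper_force': 0.0, 'gripper_width': 0.09176568023078827}
```

View pics/top0.png

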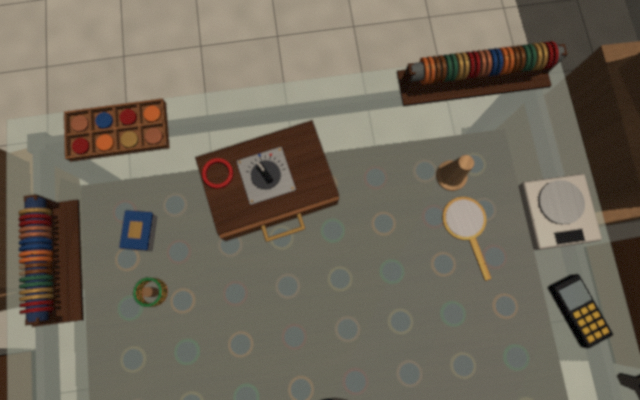

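View pics/scene0.png

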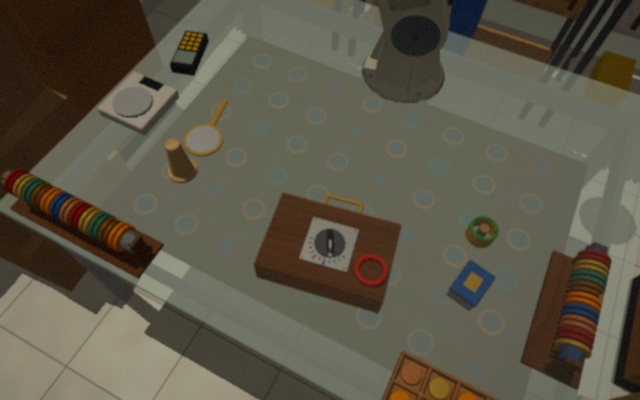

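The top view shows the chest with its plate at (266,174), the kada at (217,172) and the handle at (284,229), which faces the robot. In the scene view the plate is at (330,243), the kada at (371,269) and the handle at (345,203). Next I'll triangulate the plate and handle.

```bash
python3 - <<'E'
from h import *
C={n:cam(n) for n in('top','scene')}
roi={'top':(235,140,300,210),'scene':(295,212,365,275)}
P={}
for n,c in C.items():
    x0,y0,x1,y1=roi[n]; f=c['frame'][y0:y1,x0:x1]
    hsv=cv2.cvtColor(f,cv2.COLOR_RGB2HSV)
    m=((hsv[...,1]<60)&(hsv[...,2]>110)).astype(np.uint8)*255
    m=cv2.morphologyEx(m,cv2.MORPH_CLOSE,np.ones((3,3)))
    cs=cv2.findContours(m,cv2.RETR_EXTERNAL,cv2.CHAIN_APPROX_NONE)[0]
    k=max(cs,key=cv2.contourArea); rect=cv2.minAreaRect(k)
    h=cv2.convexHull(k); ap=cv2.approxPolyDP(h,6,True)[:,0]+[x0,y0]
    print(n,cv2.contourArea(h),ap.tolist(),rect)
    P[n]=ap.astype(float)
    for q in ap: print(onz(c,q,.083).round(4))
    hs=cv2.cvtColor(c['frame'],cv2.COLOR_RGB2HSV)
ct={n:np.mean(P[n],0) for n in P}
def dcen(q): # diagonal intersection
    a,b,c_,d=q; t=np.linalg.solve(np.array([c_-a,-(d-b)]).T,b-a)[0]; return a+t*(c_-a)
if all(len(P[n])==4 for n in P): print('centre',tri([(C[n],dcen(P[n])) for n in P]))
# handle ends/middle by colour
for n,(x0,y0,x1,y1) in {'top':(258,210,308,245),'scene':(318,190,368,216)}.items():
    hsv=cv2.cvtColor(C[n]['frame'][y0:y1,x0:x1],cv2.COLOR_RGB2HSV)
    m=((hsv[...,0]>12)&(hsv[...,0]<32)&(hsv[...,1]>110)&(hsv[...,2]>110)).astype(np.uint8)
    ys,xs=np.nonzero(m); rc=cv2.minAreaRect(np.c_[xs+x0,ys+y0].astype(np.float32)); print(n,len(xs),cv2.boxPoints(rc).tolist())
    for q in cv2.boxPoints(rc): print(onz(C[n],q,.05).round(4))
E
```

```text
top 2076.0 [[281, 150], [294, 189], [251, 203], [238, 163]] ((30.746007919311523, 35.081275939941406), (45.03060531616211, 47.164039611816406), 72.25532531738281)
[0.7315 0.0305 0.083 ]
[0.6318 0.0122 0.083 ]
[0.6123 0.1163 0.083 ]
[0.7136 0.1362 0.083 ]
scene 2013.5 [[312, 220], [354, 229], [346, 270], [302, 258]] ((33.54716491699219, 31.58489990234375), (48.350914001464844, 43.13121032714844), 15.945395469665527)
[0.6402 0.011  0.083 ]
[0.6152 0.1094 0.083 ]
[0.7171 0.1371 0.083 ]
[0.7375 0.0362 0.083 ]
centre [0.67430632 0.07238342 0.07676425]
top 241 [[258.0000305175781, 223.00001525878906], [298.5000305175781, 209.50001525878906], [304.8000183105469, 228.40000915527344], [264.3000183105469, 241.90000915527344]]
[0.5689 0.1087 0.05  ]
[0.5881 0.0083 0.05  ]
[ 5.404e-01 -5.000e-04  5.000e-02]
[0.5216 0.0991 0.05  ]
scene 143 [[322.74212646484375, 201.92837524414062], [325.478515625, 192.07736206054688], [362.81951904296875, 202.44985961914062], [360.0831298828125, 212.30087280273438]]
[0.5661 0.0032 0.05  ]
[ 0.537  -0.0038  0.05  ]
[0.5203 0.0929 0.05  ]
[0.5493 0.0986 0.05  ]
```

```bash
cat >> h.py <<'E'
def goto(p,yaw_y=None,s=None):
    """increments in tool frame for TCP target p and tool-y direction (world azimuth), tool down"""
    s=s or r.state(); R0=Ro.from_rotvec(s['orientation']); p0=np.array(s['tcp_pos'])
    off=R0.inv().apply(np.array(p)-p0)*100
    out=[]
    for a in ([yaw_y,yaw_y+np.pi] if yaw_y is not None else []):
        y=np.array([np.cos(a),np.sin(a),0]);z=np.array([0,0,-1.]);x=np.cross(y,z)
        out.append((R0.inv()*Ro.from_matrix(np.c_[x,y,z])).as_rotvec().round(4))
    print('offset cm',off.round(2),'turn',out)
E
python3 - <<'E'
from h import *
s=r.state();R0=Ro.from_rotvec(s['orientation']).as_matrix();print(R0.round(3))
c=cam('wrist');o=-c['R'].T@c['t'];print('cam in tool',R0.T@(o-s['tcp_pos']),'axes',(R0.T@c['R'].T).round(3))
print(c['K'])
goto([0.60,0.06,0.30],0.2+np.pi/2)
E
```

```text
[[ 0.967  0.255 -0.   ]
 [ 0.255 -0.967  0.001]
 [-0.    -0.001 -1.   ]]
cam in tool [ 0.06896438 -0.00062415 -0.17069679] axes [[ 0.    -0.968 -0.249]
 [ 1.     0.     0.001]
 [-0.001 -0.249  0.968]]
[[320.01238879   0.         318.73093332]
 [  0.         320.01238879 202.34131771]
 [  0.           0.           1.        ]]
offset cm [ 59.55 -52.99  -8.54] turn [array([-0.0000e+00, -1.0000e-03, -3.0838e+00]), array([-0.0006,  0.    ,  0.0578])]
```

```bash
python3 - <<'E'
from h import *
goto([0.66,0.07,0.25],0.2-np.pi/2)
E
```

```text
offset cm [ 65.6  -52.42  -3.54] turn [array([-0.0006,  0.    ,  0.0578]), array([-0.0000e+00, -1.0000e-03, -3.0838e+00])]
```

Call:
drive_tool --increments '[{"hand":0,"offset":[6.56,-5.24,-3.5],"turn":[0,0,0]},{"hand":0,"offset":[9,-7.5,-3.5],"turn":[0,0,0]},{"hand":0,"offset":[12,-10,-3.5],"turn":[0,0,0]},{"hand":0,"offset":[15,-12,-3.5],"turn":[0,0,0]},{"hand":0,"offset":[18,-14.4,-3.5],"turn":[0,0,0.02]},{"hand":0,"offset":[21,-16.8,-3.5],"turn":[0,0,0.02]},{"hand":0,"offset":[24,-19.2,-3.5],"turn":[0,0,0.03]},{"hand":0,"offset":[27,-21.6,-3.5],"turn":[0,0,0.03]},{"hand":0,"offset":[30,-24,-3.5],"turn":[0,0,0.04]},{"hand":0,"offset":[33,-26.4,-3.5],"turn":[0,0,0.04]},{"hand":0,"offset":[36,-28.8,-3.5],"turn":[0,0,0.05]},{"hand":0,"offset":[39,-31.2,-3.5],"turn":[0,0,0.05]},{"hand":0,"offset":[42.5,-34,-3.5],"turn":[0,0,0.058]},{"hand":0,"offset":[46,-36.8,-3.5],"turn":[0,0,0.058]},{"hand":0,"offset":[49.5,-39.6,-3.5],"turn":[0,0,0.058]},{"hand":0,"offset":[53,-42.4,-3.5],"turn":[0,0,0.058]},{"hand":0,"offset":[57,-45.6,-3.5],"turn":[0,0,0.058]},{"hand":0,"offset":[61,-48.8,-3.5],"turn":[0,0,0.058]},{"hand":0,"offset":[65.6,-52.4,-3.5],"turn":[0,0,0.058]},{"hand":0,"offset":[65.6,-52.4,-3.5],"turn":[0,0,0.058]}]'

```text
t: 1.92
tcp_pos: [0.6543, 0.0627, 0.2495]
orientation: [3.126, 0.314, -0.0]
ft_force: [0.7, -0.9, 0.5]
gripper_width: 0.0461
gripper_force: 0.0
```

```bash
python3 - <<'E'
from h import *
c=cam('wrist','w1.png');s=r.state();print(s['t'],s['tcp_pos'],s['gripper_width'],s['joints'].round(2))
R0=Ro.from_rotvec(s['orientation']).as_matrix();print(R0.round(3))
np.savez('w1.npz',**c)
E
```

```text
1.9667 [0.65816603 0.06848657 0.24923011] 0.04599855316131831 [0.1  0.38 1.52 0.   1.24 1.47]
[[ 0.98   0.201  0.003]
 [ 0.201 -0.98   0.003]
 [ 0.004 -0.003 -1.   ]]
```

View pics/w1.png

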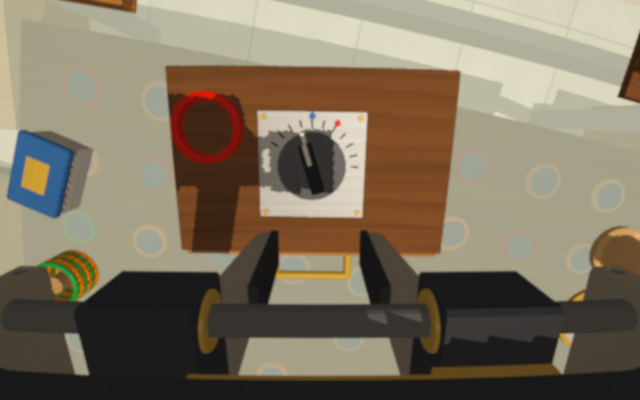

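The wrist view shows the blue dot at (312,116), the red dot at (337,123), the bar with its pointer towards (303,135), and the kada left of the plate at (208,127).

```bash
cat > m.py <<'E'
from h import *
def cen(m,x0=0,y0=0):
    n,l,st,ce=cv2.connectedComponentsWithStats(m.astype(np.uint8)); i=1+np.argmax(st[1:,4]); return ce[i]+[x0,y0],st[i,4]
def plate(c,box):
    x0,y0,x1,y1=box; f=c['frame'][y0:y1,x0:x1].copy(); h=cv2.cvtColor(f,cv2.COLOR_RGB2HSV).astype(int)
    red,_=cen(((h[...,0]<8)|(h[...,0]>172))&(h[...,1]>140)&(h[...,2]>120),x0,y0)
    blue,_=cen((h[...,0]>98)&(h[...,0]<125)&(h[...,1]>110),x0,y0)
    return red,blue
def show(c,box,name,k=5):
    x0,y0,x1,y1=box; cv2.imwrite('pics/'+name,cv2.resize(c['frame'][y0:y1,x0:x1,::-1],None,fx=k,fy=k,interpolation=cv2.INTER_CUBIC))
E
python3 - <<'E'
from m import *
c=cam('wrist');np.savez('w1.npz',**c)
box=(250,100,375,222)
red,blue=plate(c,box);print(red,blue)
R_,B=onz(c,red,.083),onz(c,blue,.083);print(R_,B)
# axis from dots: blue at angle yaw, red at yaw-0.5236, radius .0515
d=B-R_;print('chord',np.linalg.norm(d[:2]),'exp',2*.0515*np.sin(.2618))
yaw=np.arctan2(d[1],d[0])-(np.pi/2-.2618)
u=np.array([np.cos(yaw),np.sin(yaw)]);print('yaw',yaw,'axis',B[:2]-.0515*u)
show(c,box,'w1c.png',4)
s=r.state();print(s['t'],s['tcp_pos'])
E
```

```text
[342.04545455 128.68181818] [317.41176471 121.11764706]
[0.72268351 0.05799927 0.083     ] [0.72500464 0.0843657  0.083     ]
chord 0.026468394128493253 exp 0.026658422553637724
yaw 0.17399289454224576 axis [0.67428222 0.0754502 ]
2.0167 [0.65609554 0.06561345 0.24892663]
```

View pics/w1c.png

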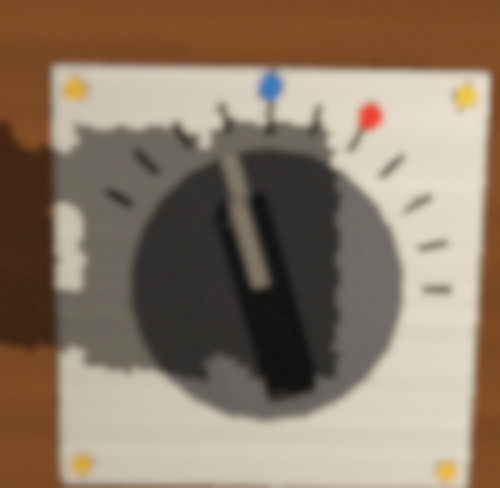

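The crop shows the plate's corners at crop pixels (52,66), (490,72), (468,485) and (62,483), the pointer tip at (230,157), and the dial at about number 4.

```bash
python3 - <<'E'
from m import *
c=dict(np.load('w1.npz')); f=lambda x,y:np.array([250+(x+.5)/4-.5,100+(y+.5)/4-.5])
Q=np.array([onz(c,f(*q),.083)[:2] for q in[(52,66),(490,72),(468,485),(62,483)]]);print(Q)
A=Q.mean(0);print('cen',A,'sides',[np.linalg.norm(Q[i]-Q[i-1]) for i in range(4)])
v=(Q[0]+Q[1]-Q[2]-Q[3]);w=Q[0]+Q[3]-Q[1]-Q[2];print('yaw',np.arctan2(v[1],v[0]),np.arctan2(-w[0],w[1]))
yaw=(np.arctan2(v[1],v[0])+np.arctan2(-w[0],w[1]))/2
for n,q,z in(('tip',(230,157),.089),('bartop front',(243,200),.111),('bar back',(293,380),.111)):
    p=onz(c,f(*q),z)[:2]-A;print(n,p,'dial',yaw-np.arctan2(p[1],p[0]),np.linalg.norm(p))
goto([.674,.0745,.20],yaw+.3+np.pi/2)
E
```

```text
[[0.7187453  0.14029326]
 [0.73978932 0.03025309]
 [0.63116079 0.00973114]
 [0.60910314 0.11966791]]
cen [0.67469964 0.07498635] sides [np.float64(0.1115652584475939), np.float64(0.1120343181084874), np.float64(0.11055002546165348), np.float64(0.11212775595314707)]
yaw 0.18632831727216784 0.1934859755207478
tip [0.03092886 0.01607852] dial -0.28949794098238385 0.03485846835251676
bartop front [0.02288419 0.01048314] dial -0.23965836911718796 0.025171060969605683
bar back [-0.01799407 -0.01027117] dial 2.8128211402998886 0.020719152349191024
offset cm [ 1.93 -0.5   4.9 ] turn [array([-2.4000e-03,  1.6000e-03,  2.8553e+00]), array([-0.0011, -0.0017, -0.2863])]
```

Call:
drive_tool --increments '[{"hand":0,"offset":[1.46,-0.16,2],"turn":[0,0,-0.12]},{"hand":0,"offset":[1.46,-0.16,2],"turn":[0,0,-0.24]},{"hand":0,"offset":[1.46,-0.16,2],"turn":[0,0,-0.36]},{"hand":0,"offset":[1.46,-0.16,2],"turn":[0,0,-0.48]},{"hand":0,"offset":[1.46,-0.16,2],"turn":[0,0,-0.6]},{"hand":0,"offset":[1.46,-0.16,2],"turn":[0,0,-0.72]},{"hand":0,"offset":[1.46,-0.16,2],"turn":[0,0,-0.84]},{"hand":0,"offset":[1.46,-0.16,2],"turn":[0,0,-0.96]},{"hand":0,"offset":[1.46,-0.16,2],"turn":[0,0,-1.08]},{"hand":0,"offset":[1.46,-0.16,2],"turn":[0,0,-1.2]},{"hand":0,"offset":[1.46,-0.16,2],"turn":[0,0,-1.32]},{"hand":0,"offset":[1.46,-0.16,2],"turn":[0,0,-1.44]},{"hand":0,"offset":[1.46,-0.16,2],"turn":[0,0,-1.56]},{"hand":0,"offset":[1.46,-0.16,2],"turn":[0,0,-1.68]},{"hand":0,"offset":[1.46,-0.16,2],"turn":[0,0,-1.7]}]'

```text
t: 3.27
tcp_pos: [0.667, 0.0646, 0.2295]
orientation: [-1.821, -2.56, 0.001]
ft_force: [0.4, 0.4, -0.4]
gripper_width: 0.0462
gripper_force: 0.0
```

Call:
drive_tool --increments '[{"hand":0,"offset":[0,0,0],"turn":[0,0,-0.12]},{"hand":0,"offset":[0,0,0],"turn":[0,0,-0.24]},{"hand":0,"offset":[0,0,0],"turn":[0,0,-0.36]},{"hand":0,"offset":[0,0,0],"turn":[0,0,-0.48]},{"hand":0,"offset":[0,0,0],"turn":[0,0,-0.6]},{"hand":0,"offset":[0,0,0],"turn":[0,0,-0.72]},{"hand":0,"offset":[0,0,0],"turn":[0,0,-0.84]},{"hand":0,"offset":[0,0,0],"turn":[0,0,-0.96]},{"hand":0,"offset":[0,0,0],"turn":[0,0,-1.08]},{"hand":0,"offset":[0,0,0],"turn":[0,0,-1.2]},{"hand":0,"offset":[0,0,0],"turn":[0,0,-1.32]},{"hand":0,"offset":[0,0,0],"turn":[0,0,-1.44]},{"hand":0,"offset":[0,0,0],"turn":[0,0,-1.56]},{"hand":0,"offset":[0,0,0],"turn":[0,0,-1.68]},{"hand":0,"offset":[0,0,0],"turn":[0,0,-1.7]},{"hand":0,"offset":[0,0,0],"turn":[0,0,-1.7]},{"hand":0,"offset":[0,0,0],"turn":[0,0,-1.7]}]'

```text
t: 4.68
tcp_pos: [0.6673, 0.065, 0.2296]
orientation: [0.706, -3.061, 0.0]
ft_force: [1.3, 0.1, -0.5]
gripper_width: 0.0459
gripper_force: 0.0
```

```bash
python3 - <<'E'
from m import *
c=cam('wrist','w2.png');np.savez('w2.npz',**c);s=r.state()
print(s['t'],s['tcp_pos'],s['joints'].round(2),s['ft_torque'],Ro.from_rotvec(s['orientation']).as_matrix()[:,0])
for X in([.7247,.0847,.083],[.7223,.0586,.083],[.6745,.075,.111]):print(proj(c,X))
E
```

```text
4.7333 [0.66732075 0.06503416 0.2295862 ] [ 0.09  0.41  1.51 -0.    1.22 -1.93] [ 0.06383204 -0.08224968 -0.00164121] [-8.98753791e-01 -4.38453665e-01  8.15009057e-05]
[311.15872205 247.0578714 ]
[289.8053247  235.01643415]
[324.26366544 209.59727236]
```

View pics/w2.png

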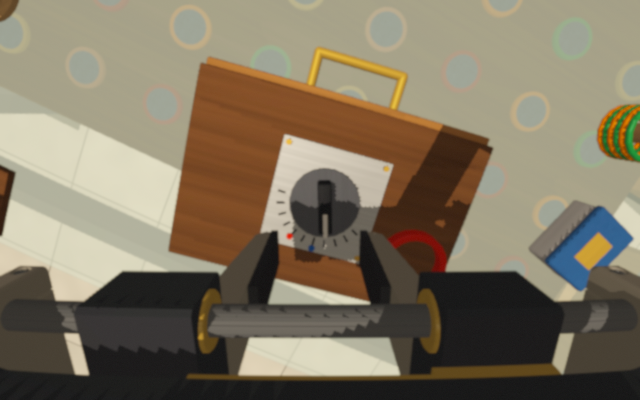

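The opposite wrist view shows the red dot at (290,236), the blue dot at (311,247), the bar upright at x≈326 with rows 181–215 for its top, and the handle bar from (320,51) to (404,76).

```bash
python3 - <<'E'
from m import *
a=dict(np.load('w1.npz'));b=dict(np.load('w2.npz'))
ra,ba=plate(a,(250,100,375,222));rb,bb=plate(b,(265,130,340,258));print(rb,bb)
Rr,B=tri([(a,ra),(b,rb)]),tri([(a,ba),(b,bb)]);print('red',Rr,'blue',B)
for c,q in((b,rb),(b,bb)):print(onz(c,q,.083))
# bar: dark top, in w2 & handle colours
f=b['frame'];h=cv2.cvtColor(f,cv2.COLOR_RGB2HSV)
x0,y0,x1,y1=300,40,415,115
hh=h[y0:y1,x0:x1];m=((hh[...,0]>14)&(hh[...,0]<32)&(hh[...,1]>140)&(hh[...,2]>120)).astype(np.uint8)
cs=max(cv2.findContours(m,cv2.RETR_EXTERNAL,cv2.CHAIN_APPROX_NONE)[0],key=cv2.contourArea)
hu=cv2.approxPolyDP(cv2.convexHull(cs),4,True)[:,0]+[x0,y0]
print('handle',[(q.tolist(),onz(b,q,.05)[:2].round(4).tolist()) for q in hu])
# bar: dark pixels
g=f[165:250,300:352].max(2);print(np.percentile(g,[1,5,20]))
m=(g<35);ce,ar=cen(m,300,165);ys,xs=np.nonzero(m);print('bar',ce,ar,xs.min()+300,xs.max()+300,ys.min()+165,ys.max()+165)
cv2.imwrite('pics/w2c.png',cv2.resize(f[130:262,255:400,::-1],None,fx=5,fy=4.5,interpolation=cv2.INTER_CUBIC))
E
```

```text
[289.44 235.8 ] [310.84210526 247.84210526]
red [0.72263103 0.0583067  0.08486252] blue [0.72497744 0.08442501 0.08482683]
[0.72326709 0.05861956 0.083     ]
[0.72565662 0.08478497 0.083     ]
handle [([316, 48], [0.5403, 0.0007]), ([405, 73], [0.5213, 0.0938]), ([408, 114], [0.5559, 0.1169]), ([385, 114], [0.5668, 0.0949]), ([300, 89], [0.5836, 0.0031])]
[19. 29. 49.]
bar [325.         215.25098039] 255 318 331 181 233
```

View pics/w2c.png

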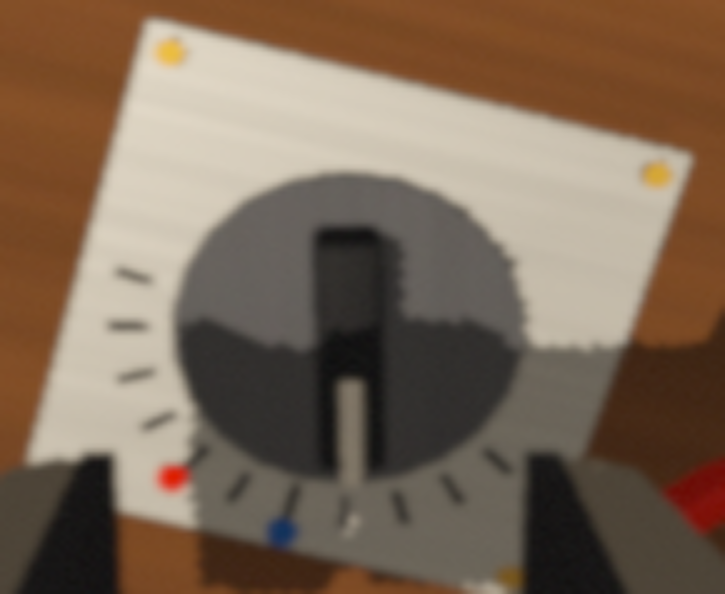

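The dial's pointer is at tick 4, aligned with the tool; its axis is at (0.6746, 0.0749). Next I'll descend over the grip.

Call:
drive_tool --increments '[{"hand":0,"offset":[-1.1,0.57,1],"turn":[0,0,0]},{"hand":0,"offset":[-1.1,0.57,3.5],"turn":[0,0,0]},{"hand":0,"offset":[-1.1,0.57,6],"turn":[0,0,0]},{"hand":0,"offset":[-1.1,0.57,8],"turn":[0,0,0]},{"hand":0,"offset":[-1.1,0.57,9],"turn":[0,0,0]},{"hand":0,"offset":[-1.1,0.57,9],"turn":[0,0,0]},{"hand":0,"offset":[-1.1,0.57,9],"turn":[0,0,0]},{"hand":0,"offset":[-1.1,0.57,9],"turn":[0,0,0]}]'

```text
t: 5.4
tcp_pos: [0.6757, 0.0755, 0.1408]
orientation: [-0.712, 3.058, -0.0]
ft_force: [0.3, 0.4, 0.8]
gripper_width: 0.0462
gripper_force: 0.0
```

```bash
python3 - <<'E'
from m import *
s=r.state();print(s['t'],s['tcp_pos'],s['ft_torque'],s['ft_force'])
goto([.6746,.0749,.0925],.452-np.pi/2,s);goto([.6746,.0749,.0925],.452+np.pi/2,s)
E
```

```text
5.4 [0.6757422  0.07547757 0.14075842] [ 0.07192705 -0.12851111 -0.02754595] [0.28834946 0.38148171 0.84028242]
offset cm [0.14 0.   4.83] turn [array([-2.6000e-03, -9.0000e-04, -3.1358e+00]), array([-0.0006,  0.0017,  0.0058])]
offset cm [0.14 0.   4.83] turn [array([-0.0006,  0.0017,  0.0058]), array([-2.6000e-03, -9.0000e-04, -3.1358e+00])]
```

Call:
drive_tool --increments '[{"hand":0,"offset":[0.1,0,1.5],"turn":[0,0,0]},{"hand":0,"offset":[0.1,0,2.8],"turn":[0,0,0]},{"hand":0,"offset":[0.1,0,3.8],"turn":[0,0,0]},{"hand":0,"offset":[0.1,0,4.4],"turn":[0,0,0]},{"hand":0,"offset":[0.1,0,4.7],"turn":[0,0,0]},{"hand":0,"offset":[0.1,0,4.7],"turn":[0,0,0]},{"hand":0,"offset":[0.1,0,4.7],"turn":[0,0,0]}]'

```text
t: 5.98
tcp_pos: [0.674, 0.0747, 0.0928]
orientation: [-0.713, 3.059, -0.0]
ft_force: [0.6, 1.0, -0.3]
gripper_width: 0.0458
gripper_force: 0.0
```

Call:
drive_tool --increments '[{"hand":-0.4,"offset":[0,0,0],"turn":[0,0,0]},{"hand":-0.6,"offset":[0,0,0],"turn":[0,0,0]},{"hand":-1,"offset":[0,0,0],"turn":[0,0,0]},{"hand":-1,"offset":[0,0,0],"turn":[0,0,0]},{"hand":-1,"offset":[0,0,0],"turn":[0,0,0]},{"hand":-1,"offset":[0,0,0],"turn":[0,0,0]},{"hand":-1,"offset":[0,0,0],"turn":[0,0,0]},{"hand":-1,"offset":[0,0,0],"turn":[0,0,0]}]' --newtons 14

```text
t: 6.65
tcp_pos: [0.6741, 0.0744, 0.0928]
orientation: [-0.714, 3.059, -0.001]
ft_force: [1.0, -2.7, 2.7]
gripper_width: 0.0127
gripper_force: 14.0
```

```bash
python3 - <<'E'
from m import *
s=r.state();x=Ro.from_rotvec(s['orientation']).as_matrix()[:,0];print(s['t'],s['tcp_pos'],s['ft_torque'],s['ft_force'],s['gripper_width'],s['gripper_force'],s['tau'][5],'dial',.19-np.arctan2(-x[1],-x[0]))
E
```

```text
6.65 [0.67411431 0.07443856 0.09277451] [-0.4518855  -0.32448523  0.0979885 ] [ 0.95907079 -2.74176797  2.7483292 ] 0.012687073079917795 13.96897405385971 0.14470988418906927 dial -0.26841690250015
```

Call:
drive_tool --increments '[{"hand":-1,"offset":[0,0,0],"turn":[0,0,0.05]},{"hand":-1,"offset":[0,0,0],"turn":[0,0,0.1]},{"hand":-1,"offset":[0,0,0],"turn":[0,0,0.15]},{"hand":-1,"offset":[0,0,0],"turn":[0,0,0.2]},{"hand":-1,"offset":[0,0,0],"turn":[0,0,0.25]},{"hand":-1,"offset":[0,0,0],"turn":[0,0,0.3]},{"hand":-1,"offset":[0,0,0],"turn":[0,0,0.35]},{"hand":-1,"offset":[0,0,0],"turn":[0,0,0.4]}]'

```text
t: 7.32
tcp_pos: [0.674, 0.0748, 0.0928]
orientation: [-0.088, 3.14, 0.0]
ft_force: [-0.1, -0.8, 1.9]
gripper_width: 0.0132
gripper_force: 14.0
```

```bash
cat > st.py <<'E'
from m import *
s=r.state();x=Ro.from_rotvec(s['orientation']).as_matrix()[:,0];print(s['t'],s['tcp_pos'].round(4),'T',s['ft_torque'].round(3),'F',s['ft_force'].round(2),s['gripper_width'].round(4),round(s['gripper_force'],1),'tau5',s['tau'][5].round(3),'tooldial',.19-np.arctan2(-x[1],-x[0]))
E
python3 st.py; python3 - <<'E'
from m import *
c=cam('wrist');cv2.imwrite('pics/w3.png',cv2.resize(c['frame'][130:330,220:420,::-1],None,fx=3,fy=3,interpolation=cv2.INTER_CUBIC))
E
```

```text
Traceback (most recent call last):
  File "st.py", line 2, in <module>
    s=r.state();x=Ro.from_rotvec(s['orientation']).as_matrix()[:,0];print(s['t'],s['tcp_pos'].round(4),'T',s['ft_torque'].round(3),'F',s['ft_force'].round(2),s['gripper_width'].round(4),round(s['gripper_force'],1),'tau5',s['tau'][5].round(3),'tooldial',.19-np.arctan2(-x[1],-x[0]))
                                                                                                                                                              ^^^^^^^^^^^^^^^^^^^^^^^^
AttributeError: 'float' object has no attribute 'round'
```

View pics/w3.png

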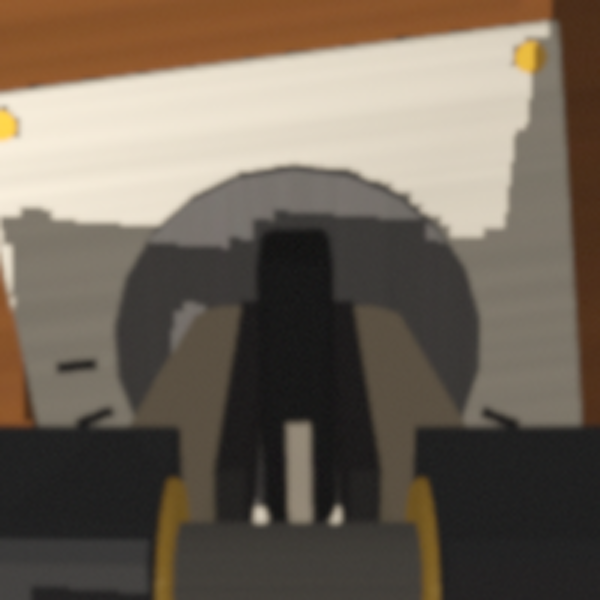

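The bar sits between the pads at crop x≈295, and it has followed the turn of the tool with the plate now rotated under it. I'll carry on to 7.

Call:
drive_tool --increments '[{"hand":-1,"offset":[0,0,0],"turn":[0,0,0.06]},{"hand":-1,"offset":[0,0,0],"turn":[0,0,0.12]},{"hand":-1,"offset":[0,0,0],"turn":[0,0,0.18]},{"hand":-1,"offset":[0,0,0],"turn":[0,0,0.24]},{"hand":-1,"offset":[0,0,0],"turn":[0,0,0.3]},{"hand":-1,"offset":[0,0,0],"turn":[0,0,0.35]},{"hand":-1,"offset":[0,0,0],"turn":[0,0,0.4]},{"hand":-1,"offset":[0,0,0],"turn":[0,0,0.4]},{"hand":-1,"offset":[0,0,0],"turn":[0,0,0.4]},{"hand":-1,"offset":[0,0,0],"turn":[0,0,0.4]}]'

```text
t: 8.2
tcp_pos: [0.6741, 0.0753, 0.0928]
orientation: [0.531, 3.096, 0.001]
ft_force: [0.4, 2.9, 2.2]
gripper_width: 0.013
gripper_force: 14.0
```

```bash
sed -i "s/s\['gripper_width'\].round(4)/round(s['gripper_width'],4)/" st.py
cat >> st.py <<'E'
# line of the bar's far edges/plate edge: bar angle in tool image
c=cam('wrist');g=c['frame'][204:225,290:350].max(2).astype(int)
L=[];
for i,row in enumerate(g):
    w=np.nonzero(row<35)[0]
    if len(w)>8: L.append((204+i,290+w.min(),290+w.max()))
if len(L)>4:
    P=[onz(c,((a+b)/2,v),.111) for v,a,b in L];d=P[0][:2]-P[-1][:2];print('bar az dial',(.19-np.arctan2(-d[1],-d[0])),len(L))
np.savez('last.npz',**c)
E
python3 st.py
```

```text
8.2 [0.6741 0.0753 0.0928] T [ 0.744 -0.331  0.049] F [0.42 2.91 2.19] 0.013 14.0 tau5 0.072 tooldial 0.5299174315910755
bar az dial 0.5012905290679508 18
```

Call:
drive_tool --increments '[{"hand":-1,"offset":[0,0,0],"turn":[0,0,0]},{"hand":-1,"offset":[0,0,0],"turn":[0,0,0]},{"hand":-1,"offset":[0,0,0],"turn":[0,0,0]},{"hand":-1,"offset":[0,0,0],"turn":[0,0,0]},{"hand":-1,"offset":[0,0,0],"turn":[0,0,0]}]'

```text
t: 8.67
tcp_pos: [0.6741, 0.0753, 0.0928]
orientation: [0.533, 3.096, 0.001]
ft_force: [0.3, 6.0, 2.9]
gripper_width: 0.0128
gripper_force: 14.0
```

```bash
python3 st.py
```

```text
8.6667 [0.6741 0.0753 0.0928] T [ 0.985 -0.272  0.074] F [0.29 5.95 2.95] 0.0128 14.0 tau5 0.086 tooldial 0.5313153751870713
bar az dial 0.5310427430755191 18
```

Call:
drive_tool --increments '[{"hand":-1,"offset":[0,0,0],"turn":[0,0,-0.05]},{"hand":-1,"offset":[0,0,0],"turn":[0,0,-0.1]},{"hand":-1,"offset":[0,0,0],"turn":[0,0,-0.15]},{"hand":-1,"offset":[0,0,0],"turn":[0,0,-0.2]},{"hand":-1,"offset":[0,0,0],"turn":[0,0,-0.25]},{"hand":-1,"offset":[0,0,0],"turn":[0,0,-0.3]},{"hand":-1,"offset":[0,0,0],"turn":[0,0,-0.35]},{"hand":-1,"offset":[0,0,0],"turn":[0,0,-0.4]},{"hand":-1,"offset":[0,0,0],"turn":[0,0,-0.45]},{"hand":-1,"offset":[0,0,0],"turn":[0,0,-0.5]},{"hand":-1,"offset":[0,0,0],"turn":[0,0,-0.54]},{"hand":-1,"offset":[0,0,0],"turn":[0,0,-0.54]},{"hand":-1,"offset":[0,0,0],"turn":[0,0,-0.54]},{"hand":-1,"offset":[0,0,0],"turn":[0,0,-0.54]},{"hand":-1,"offset":[0,0,0],"turn":[0,0,-0.54]},{"hand":-1,"offset":[0,0,0],"turn":[0,0,-0.54]},{"hand":-1,"offset":[0,0,0],"turn":[0,0,-0.54]},{"hand":-1,"offset":[0,0,0],"turn":[0,0,-0.54]}]'

```text
t: 10.22
tcp_pos: [0.674, 0.0747, 0.0928]
orientation: [-0.31, 3.126, -0.0]
ft_force: [1.0, 2.0, 5.5]
gripper_width: 0.0129
gripper_force: 14.0
```

```bash
python3 st.py
```

```text
10.2167 [0.674  0.0747 0.0928] T [ 0.382 -0.268  0.056] F [1.04 1.95 5.47] 0.0129 14.0 tau5 0.075 tooldial -0.008003766535445933
bar az dial -0.00868462507297596 17
```

Call:
drive_tool --increments '[{"hand":-1,"offset":[0,0,0],"turn":[0,0,0.05]},{"hand":-1,"offset":[0,0,0],"turn":[0,0,0.1]},{"hand":-1,"offset":[0,0,0],"turn":[0,0,0.15]},{"hand":-1,"offset":[0,0,0],"turn":[0,0,0.2]},{"hand":-1,"offset":[0,0,0],"turn":[0,0,0.25]},{"hand":-1,"offset":[0,0,0],"turn":[0,0,0.3]},{"hand":-1,"offset":[0,0,0],"turn":[0,0,0.35]},{"hand":-1,"offset":[0,0,0],"turn":[0,0,0.4]},{"hand":-1,"offset":[0,0,0],"turn":[0,0,0.45]},{"hand":-1,"offset":[0,0,0],"turn":[0,0,0.5]},{"hand":-1,"offset":[0,0,0],"turn":[0,0,0.55]},{"hand":-1,"offset":[0,0,0],"turn":[0,0,0.6]},{"hand":-1,"offset":[0,0,0],"turn":[0,0,0.64]},{"hand":-1,"offset":[0,0,0],"turn":[0,0,0.66]},{"hand":-1,"offset":[0,0,0],"turn":[0,0,0.68]}]'

```text
t: 11.52
tcp_pos: [0.6742, 0.0755, 0.0928]
orientation: [0.751, 3.05, 0.002]
ft_force: [0.9, 5.5, 4.7]
gripper_width: 0.0129
gripper_force: 14.0
```

```bash
python3 st.py
```

```text
11.5167 [0.6742 0.0755 0.0928] T [ 0.959 -0.351  0.171] F [0.94 5.55 4.69] 0.0129 14.0 tau5 -0.137 tooldial 0.6729385514182453
bar az dial 0.6731017041618143 18
```

Call:
drive_tool --increments '[{"hand":-1,"offset":[0,0,0],"turn":[0,0,0.01]},{"hand":-1,"offset":[0,0,0],"turn":[0,0,0.02]},{"hand":-1,"offset":[0,0,0],"turn":[0,0,0.03]},{"hand":-1,"offset":[0,0,0],"turn":[0,0,0.04]},{"hand":-1,"offset":[0,0,0],"turn":[0,0,0.05]},{"hand":-1,"offset":[0,0,0],"turn":[0,0,0.06]}]'

```text
t: 12.07
tcp_pos: [0.6742, 0.0755, 0.0928]
orientation: [0.841, 3.026, 0.002]
ft_force: [1.3, 4.8, 5.1]
gripper_width: 0.0125
gripper_force: 14.0
```

```bash
python3 st.py
```

```text
12.0667 [0.6742 0.0755 0.0928] T [ 1.016 -0.405  0.197] F [1.28 4.78 5.11] 0.0125 14.0 tau5 -0.027 tooldial 0.7323493375761019
bar az dial 0.7604484149959541 18
```

Call:
drive_tool --increments '[{"hand":-1,"offset":[0,0,0],"turn":[0,0,0.01]},{"hand":-1,"offset":[0,0,0],"turn":[0,0,0.02]},{"hand":-1,"offset":[0,0,0],"turn":[0,0,0.03]},{"hand":-1,"offset":[0,0,0],"turn":[0,0,0.04]},{"hand":-1,"offset":[0,0,0],"turn":[0,0,0.05]},{"hand":-1,"offset":[0,0,0],"turn":[0,0,0.06]}]'

```text
t: 12.62
tcp_pos: [0.6742, 0.0756, 0.0928]
orientation: [0.932, 3.0, 0.002]
ft_force: [0.4, 5.7, 4.5]
gripper_width: 0.0129
gripper_force: 14.0
```

```bash
python3 st.py
```

```text
12.6167 [0.6742 0.0756 0.0928] T [ 1.041 -0.387  0.146] F [0.41 5.66 4.46] 0.0129 14.0 tau5 -0.027 tooldial 0.7923914941640282
bar az dial 0.8185047181839122 19
```

Call:
drive_tool --increments '[{"hand":-1,"offset":[0,0,0],"turn":[0,0,0.01]},{"hand":-1,"offset":[0,0,0],"turn":[0,0,0.02]},{"hand":-1,"offset":[0,0,0],"turn":[0,0,0.03]},{"hand":-1,"offset":[0,0,0],"turn":[0,0,0.04]},{"hand":-1,"offset":[0,0,0],"turn":[0,0,0.05]},{"hand":-1,"offset":[0,0,0],"turn":[0,0,0.06]}]'

```text
t: 13.17
tcp_pos: [0.6743, 0.0756, 0.0928]
orientation: [1.021, 2.97, 0.002]
ft_force: [1.2, 6.8, 4.5]
gripper_width: 0.013
gripper_force: 14.0
```

```bash
python3 st.py
```

```text
13.1667 [0.6743 0.0756 0.0928] T [ 1.083 -0.448  0.187] F [1.22 6.81 4.49] 0.013 14.0 tau5 -0.026 tooldial 0.8523755343804833
bar az dial 0.8785124801492343 19
```

Call:
drive_tool --increments '[{"hand":-1,"offset":[0,0,0],"turn":[0,0,0.01]},{"hand":-1,"offset":[0,0,0],"turn":[0,0,0.02]},{"hand":-1,"offset":[0,0,0],"turn":[0,0,0.03]},{"hand":-1,"offset":[0,0,0],"turn":[0,0,0.04]},{"hand":-1,"offset":[0,0,0],"turn":[0,0,0.05]},{"hand":-1,"offset":[0,0,0],"turn":[0,0,0.06]}]'

```text
t: 13.72
tcp_pos: [0.6743, 0.0757, 0.0928]
orientation: [1.11, 2.938, 0.002]
ft_force: [2.5, 7.2, 3.9]
gripper_width: 0.013
gripper_force: 14.0
```

```bash
python3 st.py
```

```text
13.7167 [0.6743 0.0757 0.0928] T [ 1.132 -0.539  0.239] F [2.5  7.25 3.92] 0.013 14.0 tau5 -0.026 tooldial 0.9124401437110927
bar az dial 0.9385198568269912 19
```

Call:
drive_tool --increments '[{"hand":-1,"offset":[0,0,0],"turn":[0,0,0.01]},{"hand":-1,"offset":[0,0,0],"turn":[0,0,0.02]},{"hand":-1,"offset":[0,0,0],"turn":[0,0,0.03]},{"hand":-1,"offset":[0,0,0],"turn":[0,0,0.04]}]'

```text
t: 14.1
tcp_pos: [0.6744, 0.0757, 0.0928]
orientation: [1.169, 2.916, 0.003]
ft_force: [1.4, 5.3, 4.6]
gripper_width: 0.0127
gripper_force: 14.0
```

```bash
python3 st.py
```

```text
14.1 [0.6744 0.0757 0.0928] T [ 1.171 -0.442  0.159] F [1.44 5.34 4.59] 0.0127 14.0 tau5 -0.026 tooldial 0.9523961315755456
bar az dial 0.952122093814789 19
```

Torque is still at the friction level, so I'll continue.

Call:
drive_tool --increments '[{"hand":-1,"offset":[0,0,0],"turn":[0,0,0.01]},{"hand":-1,"offset":[0,0,0],"turn":[0,0,0.02]},{"hand":-1,"offset":[0,0,0],"turn":[0,0,0.03]},{"hand":-1,"offset":[0,0,0],"turn":[0,0,0.04]},{"hand":-1,"offset":[0,0,0],"turn":[0,0,0.05]}]'

```text
t: 14.57
tcp_pos: [0.6744, 0.0758, 0.0928]
orientation: [1.241, 2.885, 0.003]
ft_force: [2.3, 6.4, 3.8]
gripper_width: 0.013
gripper_force: 14.0
```

```bash
python3 st.py
```

```text
14.5667 [0.6744 0.0758 0.0928] T [ 1.187 -0.521  0.188] F [2.34 6.37 3.76] 0.013 14.0 tau5 -0.026 tooldial 1.002368846066069
bar az dial 1.0021264259332252 19
```

Call:
drive_tool --increments '[{"hand":-1,"offset":[0,0,0],"turn":[0,0,0.01]},{"hand":-1,"offset":[0,0,0],"turn":[0,0,0.02]},{"hand":-1,"offset":[0,0,0],"turn":[0,0,0.03]},{"hand":-1,"offset":[0,0,0],"turn":[0,0,0.04]},{"hand":-1,"offset":[0,0,0],"turn":[0,0,0.05]}]'

```text
t: 15.03
tcp_pos: [0.6745, 0.0758, 0.0928]
orientation: [1.313, 2.853, 0.003]
ft_force: [2.5, 6.5, 4.0]
gripper_width: 0.0129
gripper_force: 14.0
```

```bash
python3 st.py
```

```text
15.0333 [0.6745 0.0758 0.0928] T [ 1.142 -0.55   0.153] F [2.51 6.54 3.97] 0.0129 14.0 tau5 -0.026 tooldial 1.0524011768204085
bar az dial 1.0521313770977612 19
```

Call:
drive_tool --increments '[{"hand":-1,"offset":[0,0,0],"turn":[0,0,0.01]},{"hand":-1,"offset":[0,0,0],"turn":[0,0,0.02]},{"hand":-1,"offset":[0,0,0],"turn":[0,0,0.03]},{"hand":-1,"offset":[0,0,0],"turn":[0,0,0.04]},{"hand":-1,"offset":[0,0,0],"turn":[0,0,0.05]}]'

```text
t: 15.5
tcp_pos: [0.6745, 0.0759, 0.0928]
orientation: [1.384, 2.82, 0.003]
ft_force: [3.0, 7.3, 4.3]
gripper_width: 0.0126
gripper_force: 14.0
```

```bash
python3 st.py
```

```text
15.5 [0.6745 0.0759 0.0928] T [ 1.226 -0.548  0.177] F [3.   7.34 4.29] 0.0126 14.0 tau5 -0.026 tooldial 1.1024008589163945
bar az dial 1.1021351796639112 19
```

Call:
drive_tool --increments '[{"hand":-1,"offset":[0,0,0],"turn":[0,0,0.01]},{"hand":-1,"offset":[0,0,0],"turn":[0,0,0.02]},{"hand":-1,"offset":[0,0,0],"turn":[0,0,0.03]},{"hand":-1,"offset":[0,0,0],"turn":[0,0,0.04]},{"hand":-1,"offset":[0,0,0],"turn":[0,0,0.05]}]'

```text
t: 15.97
tcp_pos: [0.6746, 0.0759, 0.0928]
orientation: [1.454, 2.784, 0.003]
ft_force: [2.5, 6.7, 3.3]
gripper_width: 0.0132
gripper_force: 14.0
```

```bash
python3 st.py
```

```text
15.9667 [0.6746 0.0759 0.0928] T [ 1.219 -0.6    0.12 ] F [2.46 6.66 3.32] 0.0132 14.0 tau5 -0.026 tooldial 1.1524151379175722
bar az dial 1.1521386218637746 19
```

Call:
drive_tool --increments '[{"hand":-1,"offset":[0,0,0],"turn":[0,0,0.01]},{"hand":-1,"offset":[0,0,0],"turn":[0,0,0.02]},{"hand":-1,"offset":[0,0,0],"turn":[0,0,0.03]},{"hand":-1,"offset":[0,0,0],"turn":[0,0,0.04]},{"hand":-1,"offset":[0,0,0],"turn":[0,0,0.05]}]'

```text
t: 16.43
tcp_pos: [0.6746, 0.0759, 0.0928]
orientation: [1.523, 2.747, 0.003]
ft_force: [1.8, 7.6, 3.6]
gripper_width: 0.0132
gripper_force: 14.3
```

```bash
python3 st.py
```

```text
16.4333 [0.6746 0.0759 0.0928] T [ 1.264 -0.641  0.307] F [1.83 7.57 3.57] 0.0132 14.3 tau5 0.129 tooldial 1.2022175000593192
bar az dial 1.255442890665787 19
```

Call:
drive_tool --increments '[{"hand":-1,"offset":[0,0,0],"turn":[0,0,0]},{"hand":-1,"offset":[0,0,0],"turn":[0,0,0]}]'

```text
t: 16.65
tcp_pos: [0.6746, 0.0759, 0.0928]
orientation: [1.522, 2.748, 0.003]
ft_force: [3.5, 6.5, 2.2]
gripper_width: 0.0133
gripper_force: 14.3
```

```bash
python3 st.py
```

```text
16.65 [0.6746 0.0759 0.0928] T [ 1.198 -0.632  0.333] F [3.45 6.55 2.24] 0.0133 14.3 tau5 0.33 tooldial 1.2016451338773666
bar az dial 1.2549251406147353 19
```

The holding torque has jumped and stays up, so this is the stop. I'll ease off, release and rise.

Call:
drive_tool --increments '[{"hand":-1,"offset":[0,0,0],"turn":[0,0,-0.01]},{"hand":-0.7,"offset":[0,0,0],"turn":[0,0,-0.01]},{"hand":-0.4,"offset":[0,0,0],"turn":[0,0,-0.01]},{"hand":-0.2,"offset":[0,0,0],"turn":[0,0,-0.01]},{"hand":0,"offset":[0,0,0],"turn":[0,0,-0.01]},{"hand":0,"offset":[0,0,0],"turn":[0,0,-0.01]},{"hand":0,"offset":[0,0,-1],"turn":[0,0,-0.01]},{"hand":0,"offset":[0,0,-3],"turn":[0,0,-0.01]},{"hand":0,"offset":[0,0,-6],"turn":[0,0,-0.01]},{"hand":0,"offset":[0,0,-9],"turn":[0,0,-0.01]},{"hand":0,"offset":[0,0,-12],"turn":[0,0,-0.01]},{"hand":0,"offset":[0,0,-12],"turn":[0,0,-0.01]},{"hand":0,"offset":[0,0,-12],"turn":[0,0,-0.01]}]'

```text
t: 17.78
tcp_pos: [0.6751, 0.0747, 0.2155]
orientation: [1.507, 2.752, 0.004]
ft_force: [-0.5, -0.5, -0.4]
gripper_width: 0.0461
gripper_force: 0.0
```

```bash
python3 - <<'E'
from m import *
c=cam('wrist');np.savez('w4.npz',**c);s=r.state();print(s['t'],s['tcp_pos'],s['joints'].round(2),s['ft_force'],s['ft_torque'])
print('axis px',proj(c,[.6746,.0749,.089]))
for a in(1.10,1.19,1.25):
    t=.19-a;print(a,proj(c,[.6746+.036*np.cos(t),.0749+.036*np.sin(t),.089]))
hx=np.array([np.cos(.19),np.sin(.19)]);H=np.array([.6746,.0749])-.143*hx;print('handle pred',H,proj(c,[*H,.05]))
cv2.imwrite('pics/w4.png',c['frame'][:,:,::-1])
E
```

```text
17.8333 [0.67394182 0.07462785 0.21343883] [ 0.11  0.44  1.51 -0.    1.19 -0.46] [-0.15906123  0.65870406  0.27709293] [-0.03444406 -0.06614998  0.08150237]
axis px [318.63804731 195.58138851]
1.1 [321.98694714 231.05790594]
1.19 [318.69554282 231.20776984]
1.25 [316.4993641  231.15204865]
handle pred [0.53417339 0.04789318] [190.65251888 137.49392797]
```

View pics/w4.png

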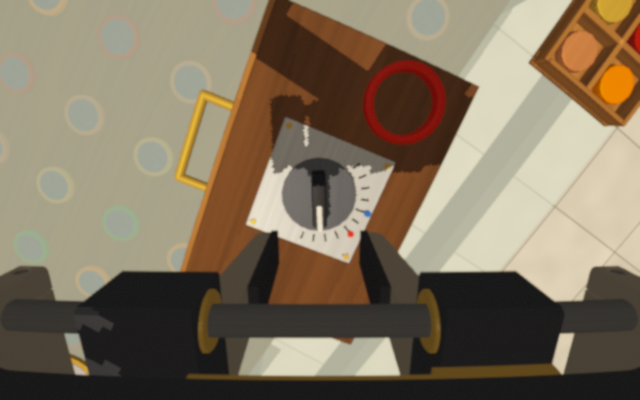

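The pointer tip is at (320,231), about 1.18 rad. The handle bar runs from (205,92) to (180,180), close to prediction. Next I'll triangulate the handle and work out the approach.

```bash
python3 - <<'E'
from m import *
a=dict(np.load('w2.npz'));b=dict(np.load('w4.npz'))
def hull(c,x0,y0,x1,y1):
    h=cv2.cvtColor(c['frame'][y0:y1,x0:x1],cv2.COLOR_RGB2HSV)
    m=((h[...,0]>14)&(h[...,0]<32)&(h[...,1]>140)&(h[...,2]>120)).astype(np.uint8)
    k=max(cv2.findContours(m,cv2.RETR_EXTERNAL,cv2.CHAIN_APPROX_NONE)[0],key=cv2.contourArea)
    return cv2.approxPolyDP(cv2.convexHull(k),4,True)[:,0]+[x0,y0]
hb=hull(b,165,80,240,195);print(hb.tolist())
# right end (-y): w2 (316,48); left end (+y): w2 (405,73)
Y=onz(b,hb[0],.05)
L=[(q,onz(b,q,.05)) for q in hb];[print(q,X.round(4)) for q,X in L]
for w in((316,48),(405,73)):
    X2=onz(a,w,.05); q=min(L,key=lambda l:np.linalg.norm(l[1][:2]-X2[:2]))[0]
    print(w,q,tri([(a,w),(b,q)]).round(4))
goto([.535,.048,.10],.19)
E
```

```text
[[239, 88], [232, 125], [205, 194], [175, 178], [201, 91]]
[239  88] [0.5529 0.1175 0.05  ]
[232 125] [0.5647 0.082  0.05  ]
[205 194] [0.575  0.0024 0.05  ]
[175 178] [0.5393 0.0006 0.05  ]
[201  91] [0.5217 0.0946 0.05  ]
(316, 48) [175 178] [0.5401 0.0009 0.0511]
(405, 73) [201  91] [0.5206 0.0943 0.0469]
offset cm [  5.25 -13.15  11.33] turn [array([0.0011, 0.0004, 0.3789]), array([-6.0000e-04,  1.6000e-03, -2.7627e+00])]
```

Call:
drive_tool --increments '[{"hand":-0.2,"offset":[1.5,-3.5,0],"turn":[0,0,0.1]},{"hand":-0.4,"offset":[3,-7,0],"turn":[0,0,0.2]},{"hand":-0.55,"offset":[4.5,-10.5,1],"turn":[0,0,0.3]},{"hand":-0.55,"offset":[5.25,-13.15,4],"turn":[0,0,0.379]},{"hand":-0.55,"offset":[5.25,-13.15,7.5],"turn":[0,0,0.379]},{"hand":-0.55,"offset":[5.25,-13.15,11],"turn":[0,0,0.379]},{"hand":-0.55,"offset":[5.25,-13.15,11.3],"turn":[0,0,0.379]},{"hand":-0.55,"offset":[5.25,-13.15,11.3],"turn":[0,0,0.379]},{"hand":-0.55,"offset":[5.25,-13.15,11.3],"turn":[0,0,0.379]},{"hand":-0.55,"offset":[5.25,-13.15,11.3],"turn":[0,0,0.379]}]'

```text
t: 18.67
tcp_pos: [0.5362, 0.0483, 0.1011]
orientation: [2.0, 2.421, 0.002]
ft_force: [0.4, -0.1, -0.7]
gripper_width: 0.0211
gripper_force: 0.0
```

```bash
python3 - <<'E'
from m import *
s=r.state();print(s['t'],s['tcp_pos'],s['gripper_width'],s['joints'].round(2),s['ft_force'])
goto([.535,.048,.032],.19,s)
E
```

```text
18.6667 [0.53617707 0.0482567  0.1011037 ] 0.02113475629770245 [ 0.09  0.36  1.92  0.    0.86 -0.1 ] [ 0.37076157 -0.05728773 -0.73431331]
offset cm [-0.   -0.13  6.91] turn [array([0.002 , 0.0002, 0.0001]), array([-3.0000e-04,  3.2000e-03, -3.1415e+00])]
```

Call:
drive_tool --increments '[{"hand":-0.55,"offset":[0,-0.1,1.5],"turn":[0,0,0]},{"hand":-0.55,"offset":[0,-0.1,3],"turn":[0,0,0]},{"hand":-0.55,"offset":[0,-0.1,4],"turn":[0,0,0]},{"hand":-0.55,"offset":[0,-0.1,4.5],"turn":[0,0,0]},{"hand":-0.55,"offset":[0,-0.1,4.8],"turn":[0,0,0]},{"hand":-0.55,"offset":[0,-0.1,5.1],"turn":[0,0,0]}]'

```text
t: 19.17
tcp_pos: [0.5344, 0.048, 0.049]
orientation: [2.0, 2.422, 0.001]
ft_force: [-0.0, 0.4, 0.4]
gripper_width: 0.0204
gripper_force: 0.0
```

```bash
python3 - <<'E'
from m import *
s=r.state();print(s['t'],s['tcp_pos'],s['ft_force'])
c=cam('wrist');cv2.imwrite('pics/w5.png',c['frame'][:,:,::-1])
E
```

```text
19.1667 [0.53443592 0.04801758 0.04904556] [-0.01172173  0.3519961   0.40866735]
```

View pics/w5.png

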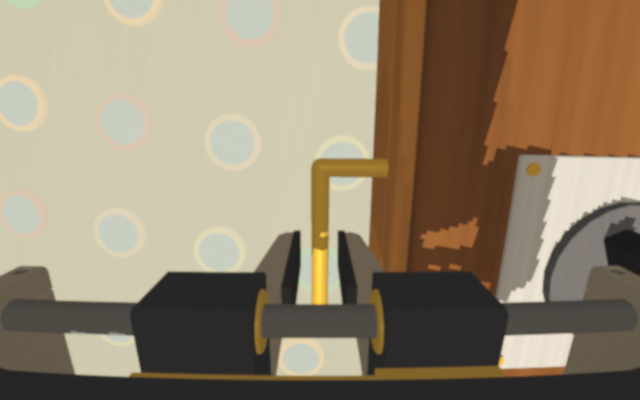

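The handle bar at x≈320 lies centred between the fingers (x 298–341), with the inner finger clear of the front. I'll go down further and close lightly.

Call:
drive_tool --increments '[{"hand":-0.55,"offset":[0,0,0.6],"turn":[0,0,0]},{"hand":-0.55,"offset":[0,0,1.2],"turn":[0,0,0]},{"hand":-0.55,"offset":[0,0,1.6],"turn":[0,0,0]},{"hand":-0.65,"offset":[0,0,1.6],"turn":[0,0,0]},{"hand":-0.75,"offset":[0,0,1.6],"turn":[0,0,0]},{"hand":-0.85,"offset":[0,0,1.6],"turn":[0,0,0]},{"hand":-0.85,"offset":[0,0,1.6],"turn":[0,0,0]},{"hand":-0.85,"offset":[0,0,1.6],"turn":[0,0,0]}]' --newtons 5

```text
t: 19.88
tcp_pos: [0.534, 0.048, 0.0326]
orientation: [2.001, 2.422, 0.0]
ft_force: [1.5, 0.5, -4.2]
gripper_width: 0.0096
gripper_force: 5.0
```

```bash
python3 - <<'E'
from m import *
s=r.state();print(s['t'],s['tcp_pos'],s['ft_force'],s['gripper_width'],s['gripper_force'])
E
```

```text
19.8833 [0.53395095 0.04797188 0.03256107] [ 1.50181172  0.45484897 -4.1829549 ] 0.009575101905485148 4.9995265156030655
```

Call:
drive_tool --increments '[{"hand":-0.85,"offset":[0,-0.1,0],"turn":[0,0,0]},{"hand":-0.85,"offset":[0,-0.2,0],"turn":[0,0,0]},{"hand":-0.85,"offset":[0,-0.3,0],"turn":[0,0,0]},{"hand":-0.85,"offset":[0,-0.4,0],"turn":[0,0,0]}]'

```text
t: 20.22
tcp_pos: [0.5297, 0.0472, 0.0326]
orientation: [-2.001, -2.422, 0.0]
ft_force: [2.3, 0.3, -5.1]
gripper_width: 0.0095
gripper_force: 5.0
```

```bash
python3 - <<'E'
from m import *
s=r.state();print(s['t'],s['tcp_pos'],s['ft_force'],s['gripper_width'],s['gripper_force'])
E
```

```text
20.2167 [0.5297281  0.04715139 0.03258445] [ 2.30937628  0.25429335 -5.13819991] 0.009544357317078225 4.9994757771492
```

Call:
drive_tool --increments '[{"hand":-0.85,"offset":[0,-0.1,0],"turn":[0,0,0]},{"hand":-0.85,"offset":[0,-0.2,0],"turn":[0,0,0]},{"hand":-0.85,"offset":[0,-0.3,0],"turn":[0,0,0]},{"hand":-0.85,"offset":[0,-0.5,0],"turn":[0,0,0]},{"hand":-0.85,"offset":[0,-0.7,0],"turn":[0,0,0]}]'

```text
t: 20.63
tcp_pos: [0.5228, 0.0459, 0.0326]
orientation: [-2.001, -2.422, -0.0]
ft_force: [1.1, 1.2, -6.2]
gripper_width: 0.0098
gripper_force: 5.0
```

```bash
python3 - <<'E'
from m import *
s=r.state();print(s['t'],s['tcp_pos'],s['ft_force'],s['gripper_width'],s['gripper_force'])
c=cam('wrist');a=onz(c,(320,165),.05);print(a)
f=c['frame'];h=cv2.cvtColor(f[140:250,290:460],cv2.COLOR_RGB2HSV)
E
```

```text
20.6333 [0.52283537 0.04586403 0.03256547] [ 1.0932906   1.20854822 -6.18732004] 0.009753909462864571 4.999409168958664
[0.51303155 0.09440451 0.05      ]
```

The drawer runs freely at about 2 N, so I'll draw it out to about 75 mm.

Call:
drive_tool --increments '[{"hand":-0.85,"offset":[0,-0.2,0],"turn":[0,0,0]},{"hand":-0.85,"offset":[0,-0.5,0],"turn":[0,0,0]},{"hand":-0.85,"offset":[0,-0.9,0],"turn":[0,0,0]},{"hand":-0.85,"offset":[0,-1.3,0],"turn":[0,0,0]},{"hand":-0.85,"offset":[0,-1.7,0],"turn":[0,0,0]},{"hand":-0.85,"offset":[0,-2.1,0],"turn":[0,0,0]},{"hand":-0.85,"offset":[0,-2.5,0],"turn":[0,0,0]},{"hand":-0.85,"offset":[0,-2.9,0],"turn":[0,0,0]},{"hand":-0.85,"offset":[0,-3.3,0],"turn":[0,0,0]},{"hand":-0.85,"offset":[0,-3.7,0],"turn":[0,0,0]},{"hand":-0.85,"offset":[0,-4.1,0],"turn":[0,0,0]},{"hand":-0.85,"offset":[0,-4.5,0],"turn":[0,0,0]},{"hand":-0.85,"offset":[0,-4.9,0],"turn":[0,0,0]},{"hand":-0.85,"offset":[0,-5.3,0],"turn":[0,0,0]},{"hand":-0.85,"offset":[0,-5.7,0],"turn":[0,0,0]},{"hand":-0.85,"offset":[0,-6.1,0],"turn":[0,0,0]},{"hand":-0.85,"offset":[0,-6.3,0],"turn":[0,0,0]},{"hand":-0.85,"offset":[0,-6.4,0],"turn":[0,0,0]},{"hand":-0.85,"offset":[0,-6.4,0],"turn":[0,0,0]},{"hand":-0.85,"offset":[0,-6.4,0],"turn":[0,0,0]}]'

```text
t: 22.35
tcp_pos: [0.4593, 0.0339, 0.0326]
orientation: [-2.0, -2.421, 0.001]
ft_force: [-0.6, 4.5, -4.7]
gripper_width: 0.0095
gripper_force: 5.0
```

Call:
drive_tool --increments '[{"hand":-0.7,"offset":[0,0,0],"turn":[0,0,0]},{"hand":-0.55,"offset":[0,0,0],"turn":[0,0,0]},{"hand":-0.55,"offset":[0,0,0],"turn":[0,0,0]},{"hand":-0.55,"offset":[0,0,-0.5],"turn":[0,0,0]},{"hand":-0.55,"offset":[0,0,-1.5],"turn":[0,0,0]},{"hand":-0.55,"offset":[0,0,-3],"turn":[0,0,0]},{"hand":-0.55,"offset":[0,0,-6],"turn":[0,0,0]},{"hand":-0.55,"offset":[0,0,-9],"turn":[0,0,0]},{"hand":-0.55,"offset":[0,0,-12],"turn":[0,0,0]},{"hand":-0.55,"offset":[0,-3,-15],"turn":[0,0,0]},{"hand":-0.55,"offset":[0,-6,-18],"turn":[0,0,0]},{"hand":-0.55,"offset":[0,-6,-18],"turn":[0,0,0]},{"hand":-0.55,"offset":[0,-6,-18],"turn":[0,0,0]},{"hand":-0.55,"offset":[0,-6,-18],"turn":[0,0,0]},{"hand":-0.55,"offset":[0,-6,-18],"turn":[0,0,0]}]'

```text
t: 23.6
tcp_pos: [0.4015, 0.0225, 0.212]
orientation: [-2.0, -2.422, 0.001]
ft_force: [-0.3, -0.3, 0.0]
gripper_width: 0.0208
gripper_force: 0.0
```

```bash
python3 - <<'E'
from m import *
s=r.state();print(s['t'],s['tcp_pos'],s['ft_force'],s['gripper_width'])
a=cam('top')['frame'];w=cam('wrist')
cv2.imwrite('pics/end.png',np.vstack([a[100:310,110:520],w['frame'][0:300,100:510]])[:,:,::-1])
E
```

```text
23.6 [0.40151872 0.0224899  0.211953  ] [-0.27034137 -0.34979695  0.04973663] 0.020769966970210045
```

View pics/end.png

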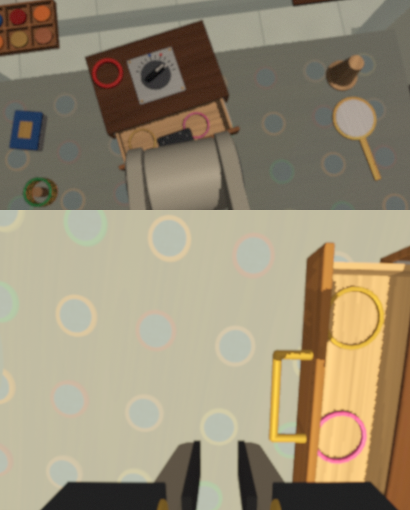

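The top view shows the drawer half out and the kada, tin, stack, cone and mirror where they stood. In the wrist view both bangles, gold at (355,317) and pink at (340,436), lie in the drawer with the gripper clear.

```bash
python3 -c "
from station import r
print(r.sign_off())"
```

```text
the job is handed in; nothing more can be done
None
```

The job is handed in: I turned the dial to 7, back to 5, then on to its stop at about 1.19 rad, and drew the drawer about 75 mm out with both bangles in it. The last picture shows nothing else moved; the hand-in gave no verdict.

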